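# Close the hasp of the blue case

## Task

The blue case is packed and ready to go out: swing its steel hasp over and press it fully down, flat on the lid, so that the staple stands through its slot. The yellow case is still in use: leave its hasp standing open. Let go and move clear at the end.

Things in the scene. Friction and masses are not known exactly. Their poses are not given: they have to be found in the camera images.
- blue_case: blue steel case, 170 (x) x 90 (y) x 62 mm high, fixed to the bench. Origin: centre of its underside; x to its far end (away from the robot at yaw 0), z up. On top at y = 0: a hasp whose hinge line runs along y at x = +40, z = 66 mm; a dark staple (upright loop 22 mm wide along y, 6 mm thick, top at z = 84 mm) on the lid at x = -30 mm.
- blue_hasp (a joint): blue hasp's bare steel leaf, rad: 0 = flat, pointing to the case's -x, staple through its slot; 1.57 upright; more = leaning to +x (stop 2.1); starts at 1.5 to 1.95. Leaf 117 mm long from hinge, 44 wide, 4 thick; 18 x 30 mm slot 61 to 79 mm from hinge, plain end beyond, 7 mm lip. Stiff hinge (0.06 N m): stays where left, 1 to 3 N swings it.
- yellow_case: yellow steel case, 170 (x) x 90 (y) x 62 mm high, fixed to the bench. Origin: centre of its underside; x to its far end (away from the robot at yaw 0), z up. On top at y = 0: a hasp whose hinge line runs along y at x = +40, z = 66 mm; a dark staple (upright loop 22 mm wide along y, 6 mm thick, top at z = 84 mm) on the lid at x = -30 mm.
- yellow_hasp (a joint): yellow hasp's bare steel leaf, rad: 0 = flat, pointing to the case's -x, staple through its slot; 1.57 upright; more = leaning to +x (stop 2.1); starts at 1.5 to 1.95. Leaf 117 mm long from hinge, 44 wide, 4 thick; 18 x 30 mm slot 61 to 79 mm from hinge, plain end beyond, 7 mm lip. Stiff hinge (0.06 N m): stays where left, 1 to 3 N swings it.

How it is judged:
By the outcome, as a careful person would: the job done as asked, in the order asked, and still so for the second after the job is handed in, with the robot touching nothing.
It also fails if it takes over 29 s, if anything falls off the work surface, if the arm or the gripper's body presses on something with over 40 N, if the wrist force passes 120 N, or if a joint passes its speed limit or range.

## Robot

A 7-joint arm with a two-finger parallel gripper is mounted at the origin on a cart in front of the work surface, level with it; the furniture and walls round the work are solid. World frame = base frame: x ahead of the robot, y to its left, z up, the work surface at z = 0. Lengths are in m, angles in rad, forces in N, time in s.
With the tool pointing down it reaches from about 0.425 to 0.925 m from the base axis. Payload 6.8 kg.
Tool frame: the origin (TCP) lies between the finger pads; the fingertips stand 11 mm ahead of it and the grasp point (between the pads) lies 8 mm behind it; z points along the fingers, y is the line along which they close (so a half turn about z gives the same grasp; the last joint's range is limited). The gripper opens to 85 mm and grips with 20 to 120 N. Pads are 22 mm wide; open, the fingers measure 114 mm over their backs; the gripper's body (76 mm by 85 mm) begins 54 mm behind the grasp point. The pads swing forward as they close: fully open they stand 13 mm farther back than shut.
Start: joints at [1.021, 0.477, 0.022, 1.555, -0.011, 1.109, -0.083], TCP at [0.289, -0.61, 0.242] pointing down, gripper open.
Joint ranges: [-2.96, 2.96], [-0.34, 2.1], [-1.41, 1.46], [0.24, 2.44], [-1.37, 4.51], [0.17, 1.92], [-2.96, 2.96]. Speed limits (rad/s): [2.39, 2.39, 3.14, 3.14, 3.14, 3.14, 3.14].

## Interface

Orientations are given as a rotation vector (axis times angle).
In Python, from bench import r gives the robot as it stands.
- The arm moves only by the tool send_rows, never from a script. Its argument "deltas" is a list of rows, each an object of numbers: "dx", "dy", "dz": the shift along the world's x, y, z in mm; "rx", "ry", "rz": the turn, a rotation vector about the world's x, y, z in degrees. A call has 1 to 5 rows; each row is the pose to reach, as a shift and turn from the pose commanded when the call began; what a row does not reach only later rows make up. A row lasts 1/12 s, in which the tool goes at most 41.7 mm and 7.16 degrees, less where a joint would pass 70% of its speed; a pose out of reach is approached as far as the arm can. A call with a gripper value outside its range is refused whole. "jaw" is the finger opening in mm, from 0 to 85.4, set as the call begins (left out, the last holds). The fingers move at their own pace and stop on an object; "newtons" is the grip in N (left out, the last holds). Time passes only in rows, so rows that repeat a pose let the fingers close. It gives the time, the measured TCP pose, the force, the opening and the grip force at its end, in the units of the state.
- r.get_obs(): the state, without advancing time (a new reading comes with each control period).
- r.grab_frame(name): name is "scene" or "top" or "wrist"; returns a dict with "frame" (400x640x3 uint8, blue, green, red), "z_map" (400x640 float32, m along the optical axis (not along the pixel's ray), 0 where there is no reading), "vertical_fov" (degrees; the focal length in pixels is half the picture's height over the tangent of half this angle, whatever the lens; pixels are square), "cx", "cy" (the principal point, pixels), "distortion" ([k1, k2, p1, p2, k3] as OpenCV has them; the pictures are not rectified), "xyz" and "orientation" of the camera in the world. Camera axes: x right, y down, z forward; pixel columns grow to the right and rows downward; lengths in m; the calibration is good to about 2 mm. A picture is of the moment at which its call begins.
- r.hand_in(): hands the job in; it is judged then, once.
The state is a dict: "clock": time; "joints": joint angles; "qvel": joint speeds; "tau": joint torques, N m; "tcp_pos": TCP position; "orientation": TCP orientation; "contact_force": force on the tool from outside, world axes, zero at the start; "moment": the same for the moment, N m; "grip_width": finger opening in m; "gripper_force": force on a finger pad.
Only numpy, scipy, OpenCV 4.12 (cv2) and the standard library are available. Lean on these libraries where they do the work, as an engineer would, in place of code of your own. Each camera call takes 0.05 s, during which the arm holds its last target. There are 200 camera calls.

## Working session

There is one attempt and no reset: what is moved stays moved. The work goes in short steps, Python scripts to look and compute and a tool call to move; the robot and the scene stay as the last step left them, time stands still between calls to the robot, and variables do not carry over. Pictures are saved under pics/ and viewed, at most 10 in all, crops included, and the job is handed in when it is done.

Besides the shell and the picture viewer there is one more tool, called after "Emit:" in YAML: its name, and indented under it one key for each argument. send_rows: Moves the arm, as the interface text tells. Its arguments: {"type":"object","properties":{"deltas":{"type":"array","items":{"type":"object","properties":{"dx":{"type":"number"},"dy":{"type":"number"},"dz":{"type":"number"},"rx":{"type":"number"},"ry":{"type":"number"},"rz":{"type":"number"}}}},"jaw":{"type":"number"},"newtons":{"type":"number"}},"required":["deltas"]}

```bash
mkdir -p pics; cat > h.py <<'E'
import numpy as np,cv2
from scipy.spatial.transform import Rotation as R
from bench import r
def pts(f):
    h,w=f['z_map'].shape;fl=h/2/np.tan(np.radians(f['vertical_fov'])/2)
    K=np.array([[fl,0,f['cx']],[0,fl,f['cy']],[0,0,1]])
    u,v=np.meshgrid(np.arange(w),np.arange(h))
    p=cv2.undistortPoints(np.stack([u,v],-1).reshape(-1,1,2).astype(float),K,np.array(f['distortion'],float)).reshape(h,w,2)
    z=f['z_map'];P=np.dstack([p[...,0]*z,p[...,1]*z,z])
    o=np.array(f['orientation'],float)
    M=R.from_rotvec(o).as_matrix() if o.size==3 else (o if o.shape==(3,3) else R.from_quat(o).as_matrix())
    return P@M.T+np.array(f['xyz'])
E
python3 - <<'E'
from h import *
a=[]
for n in('scene','top'):
    f=r.grab_frame(n);cv2.imwrite(f'pics/{n}0.png',f['frame']);np.save(n,pts(f))
    P=pts(f);hsv=cv2.cvtColor(f['frame'],cv2.COLOR_BGR2HSV)
    print(n,f['xyz'],f['orientation'],f['distortion'])
    for c,lo,hi in(('blue',100,125),('yel',20,35)):
        m=(hsv[...,0]>lo)&(hsv[...,0]<hi)&(hsv[...,1]>110)&(f['z_map']>0)&(abs(P[...,2]-.062)<.006)
        q=P[m];v,u=np.where(m)
        if len(q)<20: print(c,len(q));continue
        print(c,len(q),np.median(u),np.median(v),np.median(q[:,2]),cv2.minAreaRect((q[:,:2]*1000).astype(np.float32)))
print(r.get_obs())
E
```

```text
scene [0.18649057 0.38001754 0.77896892] [-1.04024404  2.55106642 -0.9153752 ] [-0.04268716  0.          0.          0.          0.        ]
blue 3367 284.0 267.0 0.06182901414108788 ((576.1703491210938, 178.19529724121094), (326.34051513671875, 179.24624633789062), 68.24605560302734)
yel 2535 386.0 196.0 0.06179743203145038 ((512.7139892578125, -162.69277954101562), (167.81539916992188, 90.24049377441406), 22.43933868408203)
top [ 0.43228188 -0.05631463  0.90578724] [-2.1438067   2.13764106 -0.12689167] [0.01820868 0.         0.         0.         0.        ]
blue 2524 263.0 205.0 0.06263427002036948 ((538.6546630859375, 76.24634552001953), (87.81015014648438, 167.140380859375), 59.333824157714844)
yel 2740 383.0 216.0 0.06273158896625847 ((514.12744140625, -161.10858154296875), (167.54095458984375, 88.13025665283203), 23.06045913696289)
{'clock': 0.1, 'joints': array([ 1.0209194 ,  0.47775716,  0.02236516,  1.55634591, -0.01149126,
        1.10931985, -0.08307743]), 'qvel': array([ 0.00121155, -0.0003335 ,  0.0013392 , -0.002504  , -0.00084075,
        0.00128795,  0.00023113]), 'tau': array([ 4.17758900e-03, -5.97759247e+01,  1.61330581e+00, -2.81955940e+01,
        1.27351354e-02,  5.02491122e-03, -2.87786179e-06]), 'tcp_pos': array([ 0.28834712, -0.60973608,  0.24139955]), 'orientation': array([-3.06366903e+00, -6.87997281e-01,  8.02859075e-04]), 'contact_force': array([ 0.24518219,  0.05239917, -0.07813127]), 'moment': array([-6.92830757e-02, -8.13091764e-05,  3.17742804e-02]), 'gripper_force': 0.0, 'grip_width': 0.08547160420349434}
```

```bash
python3 -c "
import cv2,numpy as np
a=[cv2.imread(f'pics/{n}0.png') for n in('scene','top')]
cv2.imwrite('pics/both.png',cv2.resize(np.vstack(a),(480,600)))"
```

```text
(no output)
```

View pics/both.png

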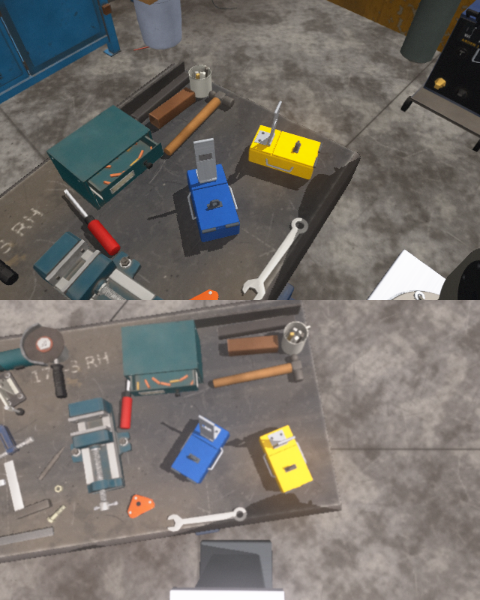

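The top view (lower half) shows the blue case at about (200,450) with its leaf at (208,428), and the yellow case at about (287,460) with its leaf at (280,437). Both leaves are near upright at the far end of their cases. Next I'll measure the leaf angle and how much room there is behind it.

```bash
python3 - <<'E'
from h import *
for name,C,yaw in(('blue',(.5387,.0762),-30.7),('yel',(.514,-.161),23.0)):
  c,s=np.cos(np.radians(yaw)),np.sin(np.radians(yaw))
  for n in('scene','top'):
    P=np.load(n+'.npy').reshape(-1,3);d=P[:,:2]-C
    x=d@[c,s];y=d@[-s,c];z=P[:,2]
    lid=(abs(x)<.1)&(abs(y)<.06)&(abs(z-.062)<.005)
    print(name,n,'lid x',np.percentile(x[lid],[.5,99.5]),'y',np.percentile(y[lid],[.5,99.5]))
    m=(abs(x-.05)<.07)&(abs(y)<.03)&(z>.09)&(z<.2)
    X,Z,Y=x[m],z[m],y[m]
    print(' leaf',m.sum(),[(round(np.median(X[abs(Z-k)<.006]),4),k) for k in(.1,.12,.14,.16,.18) if (abs(Z-k)<.006).sum()>3],'zmax',Z.max(),'y',np.percentile(Y,[2,98]))
    st=(abs(x+.03)<.015)&(abs(y)<.02)&(z>.074)&(z<.09)
    print(' staple',st.sum(),np.median(x[st]),np.median(y[st]),z[st].max() if st.any() else 0)
    if name=='blue':
      q=(x>.085)&(x<.19)&(abs(y)<.07)&(z>.03)
      print(' behind',q.sum(),P[q].max(0) if q.any() else '')
E
```

```text
blue scene lid x [-0.08876165  0.08021202] y [-0.04334929  0.04189274]
 leaf 1050 [(np.float64(0.0455), 0.1), (np.float64(0.0498), 0.12), (np.float64(0.0545), 0.14), (np.float64(0.0581), 0.16), (np.float64(0.0622), 0.18)] zmax 0.18279020475388674 y [-0.02212428  0.02035298]
 staple 54 -0.03164157286234171 -0.0005662810336929588 0.08548586235143951
 behind 0 
blue top lid x [-0.08797763  0.0815457 ] y [-0.04225752  0.04301036]
 leaf 394 [(np.float64(0.0446), 0.1), (np.float64(0.0491), 0.12), (np.float64(0.0537), 0.14), (np.float64(0.0573), 0.16), (np.float64(0.0633), 0.18)] zmax 0.18412317942287793 y [-0.0211344   0.02124468]
 staple 31 -0.03041602065758597 -0.0016567620562854973 0.0882808438145094
 behind 0 
yel scene lid x [-0.0886265   0.08053846] y [-0.04414675  0.04239522]
 leaf 254 [(np.float64(0.0349), 0.1), (np.float64(0.0338), 0.12), (np.float64(0.0333), 0.14), (np.float64(0.0313), 0.16), (np.float64(0.0321), 0.18)] zmax 0.18498898209209313 y [-0.02264746  0.02135508]
 staple 31 -0.03204251139142525 0.003204407803519374 0.08474444850656038
yel top lid x [-0.08749269  0.0820189 ] y [-0.04251149  0.04255456]
 leaf 135 [(np.float64(0.0363), 0.1), (np.float64(0.0351), 0.12), (np.float64(0.0329), 0.16), (np.float64(0.034), 0.18)] zmax 0.18690648794644593 y [-0.02076228  0.02155091]
 staple 32 -0.029693135176744316 0.0007727648593442069 0.0869213448590046
```

Emit:
send_rows:
  deltas:
    - {"dz": 30,"rz": -6}
    - {"dz": 60,"dx": 10,"dy": 15,"rz": -12}
    - {"dz": 65,"dx": 25,"dy": 45,"rz": -18}
    - {"dz": 65,"dx": 42,"dy": 78,"rz": -24}
    - {"dz": 65,"dx": 60,"dy": 110,"rz": -30}
  jaw: 0
  newtons: 30

```text
$.deltas[0]: bad value
```

Emit:
send_rows:
  deltas:
    - {"dx": 18,"dy": 33,"rz": -6}
    - {"dx": 36,"dy": 66,"rz": -12}
    - {"dx": 54,"dy": 99,"rz": -18}
    - {"dx": 72,"dy": 132,"rz": -24}
    - {"dx": 90,"dy": 165,"rz": -26}

```text
$.deltas[0]: bad value
```

Emit:
send_rows:
  deltas:
    - {"dx": 18,"dy": 33}
    - {"dx": 36,"dy": 66}
    - {"dx": 54,"dy": 99}
    - {"dx": 72,"dy": 132}
    - {"dx": 90,"dy": 165}

```text
$.deltas[0]: bad value
```

Rows seem to need all six fields.

Emit:
send_rows:
  deltas:
    - {"dx": 0,"dy": 0,"dz": 30,"rx": 0,"ry": 0,"rz": -6}
    - {"dx": 10,"dy": 15,"dz": 60,"rx": 0,"ry": 0,"rz": -12}
    - {"dx": 25,"dy": 45,"dz": 65,"rx": 0,"ry": 0,"rz": -18}
    - {"dx": 42,"dy": 78,"dz": 65,"rx": 0,"ry": 0,"rz": -24}
    - {"dx": 60,"dy": 110,"dz": 65,"rx": 0,"ry": 0,"rz": -30}
  jaw: 0
  newtons: 30

```text
clock: 0.52
tcp_pos: [0.3487, -0.4993, 0.3077]
orientation: [3.138, -0.139, 0.001]
contact_force: [1.3, 1.2, -0.7]
grip_width: 0.0258
gripper_force: 0.0
```

Emit:
send_rows:
  deltas:
    - {"dx": 18,"dy": 33,"dz": 0,"rx": 0,"ry": 0,"rz": -6}
    - {"dx": 36,"dy": 66,"dz": 0,"rx": 0,"ry": 0,"rz": -12}
    - {"dx": 54,"dy": 99,"dz": 0,"rx": 0,"ry": 0,"rz": -18}
    - {"dx": 72,"dy": 132,"dz": 0,"rx": 0,"ry": 0,"rz": -24}
    - {"dx": 90,"dy": 165,"dz": 0,"rx": 0,"ry": 0,"rz": -26}

```text
clock: 0.93
tcp_pos: [0.4389, -0.3333, 0.307]
orientation: [-3.027, 0.84, 0.001]
contact_force: [-0.2, 0.7, 0.4]
grip_width: 0.0
gripper_force: 0.0
```

Emit:
send_rows:
  deltas:
    - {"dx": 18,"dy": 33,"dz": 0,"rx": 0,"ry": 0,"rz": 0}
    - {"dx": 36,"dy": 66,"dz": 0,"rx": 0,"ry": 0,"rz": 0}
    - {"dx": 54,"dy": 99,"dz": 0,"rx": 0,"ry": 0,"rz": 0}
    - {"dx": 72,"dy": 132,"dz": 0,"rx": 0,"ry": 0,"rz": 0}
    - {"dx": 90,"dy": 165,"dz": 0,"rx": 0,"ry": 0,"rz": 0}

```text
clock: 1.35
tcp_pos: [0.5289, -0.1684, 0.3071]
orientation: [3.029, -0.831, -0.001]
contact_force: [1.2, -0.7, -0.3]
grip_width: -0.0003
gripper_force: 0.0
```

Emit:
send_rows:
  deltas:
    - {"dx": 19,"dy": 35,"dz": 0,"rx": 0,"ry": 0,"rz": 0}
    - {"dx": 38,"dy": 70,"dz": 0,"rx": 0,"ry": 0,"rz": 0}
    - {"dx": 57,"dy": 105,"dz": 0,"rx": 0,"ry": 0,"rz": 0}
    - {"dx": 76,"dy": 140,"dz": 0,"rx": 0,"ry": 0,"rz": 0}
    - {"dx": 98,"dy": 165,"dz": 0,"rx": 0,"ry": 0,"rz": 0}

```text
clock: 1.77
tcp_pos: [0.6266, -0.001, 0.307]
orientation: [-3.03, 0.826, 0.002]
contact_force: [0.6, -0.1, 0.1]
grip_width: 0.0003
gripper_force: 0.0
```

Emit:
send_rows:
  deltas:
    - {"dx": 0,"dy": 12,"dz": -25,"rx": 0,"ry": 0,"rz": 0}
    - {"dx": 0,"dy": 25,"dz": -60,"rx": 0,"ry": 0,"rz": 0}
    - {"dx": 0,"dy": 25,"dz": -95,"rx": 0,"ry": 0,"rz": 0}
    - {"dx": 0,"dy": 25,"dz": -125,"rx": 0,"ry": 0,"rz": 0}
    - {"dx": 0,"dy": 25,"dz": -142,"rx": 0,"ry": 0,"rz": 0}

```text
clock: 2.18
tcp_pos: [0.6241, 0.02, 0.1609]
orientation: [3.028, -0.829, -0.009]
contact_force: [-0.3, 0.2, -0.5]
grip_width: 0.0
gripper_force: 0.0
```

```bash
python3 - <<'E'
from h import *
f=r.grab_frame('scene');cv2.imwrite('pics/s1.png',cv2.resize(f['frame'][130:350,180:480],None,fx=2,fy=2))
t=r.get_obs()['tcp_pos'];H=np.array([.5709,.0571]);print(t)
e=np.array([.860,-.5105]);print('u,v',(t[:2]-H)@e,(t[:2]-H)@[.5105,.860])
o=np.array([.065,.165])
for th in(100,85,70,55,40,27,16,8,0):
    a=np.radians(th);u=-.105*np.cos(a)+.002*np.sin(a)+.011;z=.066+.105*np.sin(a)+.002*np.cos(a)+.011
    print(th,'u%.3f z%.3f'%(u,z),(1000*np.r_[H+e*u-t[:2],z-t[2]]).round())
E
```

```text
[0.6228388  0.01961834 0.1586255 ]
u,v 0.06380175756123183 -0.005719466688693569
100 u0.031 z0.180 [-25.  22.  21.]
85 u0.004 z0.182 [-49.  36.  23.]
70 u-0.023 z0.176 [-72.  49.  18.]
55 u-0.048 z0.164 [-93.  62.   6.]
40 u-0.068 z0.146 [-111.   72.  -13.]
27 u-0.082 z0.126 [-122.   79.  -32.]
16 u-0.089 z0.108 [-129.   83.  -51.]
8 u-0.093 z0.094 [-132.   85.  -65.]
0 u-0.094 z0.079 [-133.   85.  -80.]
```

View pics/s1.png

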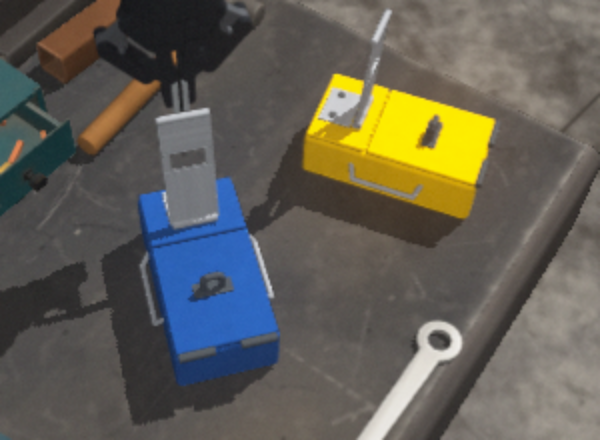

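The fingers (about (178,90) in the crop) stand right behind the blue leaf at (185,165), and the yellow leaf at (375,70) is well clear. Now I'll push along the arc.

Emit:
send_rows:
  deltas:
    - {"dx": -12,"dy": 11,"dz": 8,"rx": 0,"ry": 0,"rz": 0}
    - {"dx": -25,"dy": 22,"dz": 16,"rx": 0,"ry": 0,"rz": 0}
    - {"dx": -37,"dy": 29,"dz": 20,"rx": 0,"ry": 0,"rz": 0}
    - {"dx": -49,"dy": 36,"dz": 20,"rx": 0,"ry": 0,"rz": 0}
    - {"dx": -49,"dy": 36,"dz": 20,"rx": 0,"ry": 0,"rz": 0}

```text
clock: 2.65
tcp_pos: [0.5758, 0.0577, 0.1863]
orientation: [-3.03, 0.827, 0.0]
contact_force: [0.5, 0.9, -0.4]
grip_width: -0.0001
gripper_force: 0.0
```

Emit:
send_rows:
  deltas:
    - {"dx": -13,"dy": 6,"dz": -4,"rx": 0,"ry": 0,"rz": 0}
    - {"dx": -26,"dy": 13,"dz": -9,"rx": 0,"ry": 0,"rz": 0}
    - {"dx": -47,"dy": 25,"dz": -21,"rx": 0,"ry": 0,"rz": 0}
    - {"dx": -56,"dy": 30,"dz": -29,"rx": 0,"ry": 0,"rz": 0}
    - {"dx": -65,"dy": 35,"dz": -39,"rx": 0,"ry": 0,"rz": 0}

```text
clock: 3.07
tcp_pos: [0.5125, 0.091, 0.1464]
orientation: [-3.03, 0.83, -0.001]
contact_force: [-0.0, -0.6, 1.1]
grip_width: 0.0
gripper_force: 0.1
```

```bash
python3 - <<'E'
from h import *
f=r.grab_frame('scene');cv2.imwrite('pics/s2.png',cv2.resize(f['frame'][130:350,180:480],None,fx=2,fy=2))
o=r.get_obs();print(o['tcp_pos'],o['contact_force'])
E
```

```text
[0.5097042  0.09164725 0.14427886] [-2.49968392  0.50746418 -1.14950619]
```

View pics/s2.png

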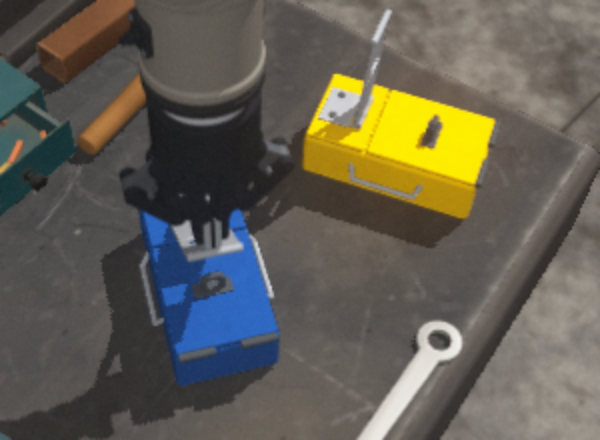

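The leaf is following the fingertips at about 40° (pixels around (210,245)), and the yellow leaf hasn't moved. Next I'll continue down.

Emit:
send_rows:
  deltas:
    - {"dx": -6,"dy": 4,"dz": -10,"rx": 0,"ry": 0,"rz": 0}
    - {"dx": -11,"dy": 7,"dz": -20,"rx": 0,"ry": 0,"rz": 0}
    - {"dx": -17,"dy": 11,"dz": -38,"rx": 0,"ry": 0,"rz": 0}
    - {"dx": -20,"dy": 13,"dz": -50,"rx": 0,"ry": 0,"rz": 0}
    - {"dx": -21,"dy": 13,"dz": -58,"rx": 0,"ry": 0,"rz": 0}

```text
clock: 3.53
tcp_pos: [0.4915, 0.1037, 0.0874]
orientation: [3.029, -0.83, -0.001]
contact_force: [-0.1, -0.0, 0.2]
grip_width: -0.0005
gripper_force: 0.1
```

Emit:
send_rows:
  deltas:
    - {"dx": 0,"dy": 0,"dz": -3,"rx": 0,"ry": 0,"rz": 0}
    - {"dx": 0,"dy": 0,"dz": -5,"rx": 0,"ry": 0,"rz": 0}
    - {"dx": 0,"dy": 0,"dz": -7,"rx": 0,"ry": 0,"rz": 0}
    - {"dx": 0,"dy": 0,"dz": -7,"rx": 0,"ry": 0,"rz": 0}

```text
clock: 3.87
tcp_pos: [0.4923, 0.1036, 0.0815]
orientation: [-3.029, 0.832, -0.001]
contact_force: [0.3, -0.2, -0.2]
grip_width: 0.0002
gripper_force: 0.0
```

Emit:
send_rows:
  deltas:
    - {"dx": 0,"dy": 0,"dz": -1.5,"rx": 0,"ry": 0,"rz": 0}
    - {"dx": 0,"dy": 0,"dz": -3,"rx": 0,"ry": 0,"rz": 0}
    - {"dx": 0,"dy": 0,"dz": -3,"rx": 0,"ry": 0,"rz": 0}

```text
clock: 4.12
tcp_pos: [0.4923, 0.1038, 0.079]
orientation: [-3.029, 0.832, -0.002]
contact_force: [-0.7, 0.1, 4.0]
grip_width: -0.0
gripper_force: 2.2
```

Emit:
send_rows:
  deltas:
    - {"dx": 0,"dy": 0,"dz": -1,"rx": 0,"ry": 0,"rz": 0}
    - {"dx": 0,"dy": 0,"dz": -2,"rx": 0,"ry": 0,"rz": 0}
    - {"dx": 0,"dy": 0,"dz": -2,"rx": 0,"ry": 0,"rz": 0}

```text
clock: 4.37
tcp_pos: [0.4923, 0.1039, 0.0786]
orientation: [-3.029, 0.832, -0.002]
contact_force: [-6.9, -1.8, 23.2]
grip_width: 0.0002
gripper_force: 11.8
```

Firm contact (23 N) at the expected flat height. Now I'll lift straight up and back off.

Emit:
send_rows:
  deltas:
    - {"dx": 0,"dy": 0,"dz": 8,"rx": 0,"ry": 0,"rz": 0}
    - {"dx": 0,"dy": 0,"dz": 40,"rx": 0,"ry": 0,"rz": 0}
    - {"dx": -20,"dy": 10,"dz": 75,"rx": 0,"ry": 0,"rz": 0}
    - {"dx": -40,"dy": 25,"dz": 105,"rx": 0,"ry": 0,"rz": 0}
    - {"dx": -55,"dy": 55,"dz": 130,"rx": 0,"ry": 0,"rz": 0}

```text
clock: 4.78
tcp_pos: [0.436, 0.1564, 0.2082]
orientation: [3.027, -0.839, 0.002]
contact_force: [1.0, 0.9, -1.0]
grip_width: -0.0001
gripper_force: 0.0
```

Emit:
send_rows:
  deltas:
    - {"dx": -5,"dy": 30,"dz": 10,"rx": 0,"ry": 0,"rz": 0}
    - {"dx": -5,"dy": 60,"dz": 20,"rx": 0,"ry": 0,"rz": 0}
    - {"dx": -5,"dy": 95,"dz": 30,"rx": 0,"ry": 0,"rz": 0}
    - {"dx": -5,"dy": 115,"dz": 30,"rx": 0,"ry": 0,"rz": 0}
    - {"dx": -5,"dy": 115,"dz": 30,"rx": 0,"ry": 0,"rz": 0}

```text
clock: 5.2
tcp_pos: [0.431, 0.2793, 0.2376]
orientation: [-3.028, 0.82, -0.001]
contact_force: [-0.4, 0.7, -0.5]
grip_width: 0.0001
gripper_force: 0.0
```

```bash
python3 - <<'E'
from h import *
f=r.grab_frame('top');P=pts(f).reshape(-1,3);cv2.imwrite('pics/t3.png',cv2.resize(f['frame'][120:300,180:460],None,fx=2.5,fy=2.5))
d=P[:,:2]-[.5365,.0775];e=np.array([.860,-.5105]);x=d@e;y=d@[.5105,.860]
for a in(-.07,-.055,-.01,.01,.03):
    m=(abs(x-a)<.006)&(abs(y)<.012);print(a,m.sum(),np.median(P[m,2]))
o=r.get_obs();print(o['tcp_pos'],o['contact_force'],o['clock'])
E
```

```text
-0.07 64 0.06973168332379337
-0.055 68 0.06875789956413342
-0.01 66 0.06900497320686577
0.01 67 0.06882864415567003
0.03 65 0.06853743859887784
[0.4311403  0.27628713 0.23671172] [ 0.51424439 -1.09724092 -0.19950204] 5.25
```

View pics/t3.png

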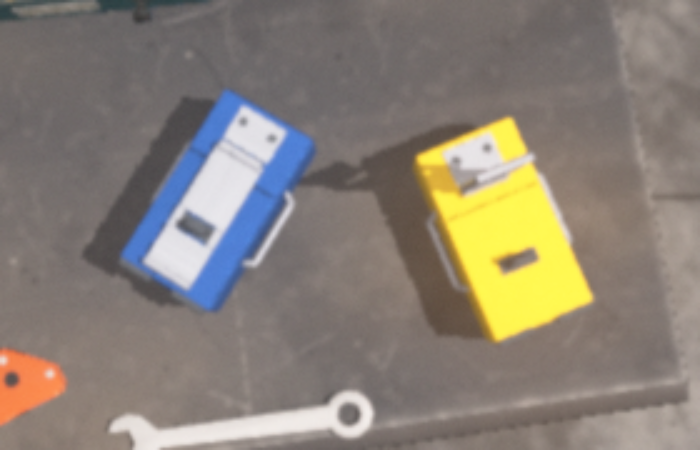

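The blue leaf lies flat, level at about 69 mm along its length, with the staple in its slot at (195,225). The yellow leaf still stands at (500,170), and the arm is clear.

```bash
python3 -c "
from bench import r
print(r.hand_in())"
```

```text
the job is handed in; nothing more can be done
None
```

The blue hasp is pressed flat on the lid with the staple through its slot, the yellow hasp still stands open, and the arm is clear; the job was handed in at about 5.3 s.

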